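Seat a leak-test cover crisscross and set the test valve

ROBOT

A 6-joint arm with a two-finger parallel gripper is mounted at the origin on the work surface. World frame = base frame: x ahead of the robot, y to its left, z up, the work surface at z = 0. Lengths are in m, angles in rad, forces in N, time in s.
With the tool pointing down it reaches from about 0.375 to 0.825 m from the base axis. Payload 5.5 kg.
Tool frame: the origin (TCP) lies midway between the tips of the shut fingers; the grasp point (between the pads) lies 19 mm behind it; y points along the fingers, z is the direction in which the jaws open and shut, and the axes are right-handed (so a half turn about y gives the same grasp; the last joint's range is limited). The gripper opens to 85 mm and grips with 20 to 120 N. Pads are 22 mm wide; open, the fingers measure 114 mm over their backs; the gripper's body (76 mm by 85 mm) begins 54 mm behind the grasp point. The pads swing forward as they close: fully open they stand 13 mm farther back than shut.
Start: joints at [-1.169, 0.314, -0.047, 1.21, 0, 1.571], TCP at [0.235, -0.552, 0.231] pointing down, gripper open.
Joint ranges: [-2.67, 2.67], [-0.69, 1.73], [-1.03, 1.25], [-2.08, 2.16], [-1.42, 1.45], [-3.14, 3.14]. Speed limits (rad/s): [2.39, 2.39, 3.01, 3.14, 3.14, 3.14].

INTERFACE

Orientations are given as a unit quaternion [w, x, y, z].
In Python, from workcell import env gives the robot as it stands. The module is installed in compiled form; this text tells all that it offers.
- The arm moves only by the shell command python3 -m creep 'ROWS' [FORCE]. ROWS is JSON, a list of rows, each an object with "claw": the opening in per cent of the stroke, from 0 (shut) to 100 (fully open); "slide": the shift along the tool's x, y, z in m, a list of three; "turn": the turn about the tool's y in degrees. A call has 1 to 12 rows; each row is the pose to reach, as a shift and turn from the pose measured when the call began, along the tool's axes at that moment; what a row does not reach only later rows make up. A row lasts 1/12 s, in which the tool goes at most 41.7 mm and 7.16 degrees, less where a joint would pass 70% of its speed; a pose out of reach is approached as far as the arm can. A call with a gripper value outside its range is refused whole. The fingers move at their own pace and stop on an object; FORCE is the grip in N (left out, the last holds). Time passes only in rows, so rows that repeat a pose let the fingers close. It gives the time, the measured TCP pose, the force and the opening at its end, in the units of the state.
- env.sense(): the state, without advancing time (a new reading comes with each control period).
- env.read_camera(name): name is "scene" or "top" or "wrist"; returns a dict with "frame" (384x512x3 uint8, red, green, blue), "fx", "fy", "cx", "cy" (pixels), "k1" (the pictures are not rectified: a ray, as slopes to the right and down, at radius r is drawn at 1 + k1 r^2 times it, then the intrinsics apply), "eye" and "attitude" of the camera in the world; the wrist camera has in their place "tool_from_camera" (4x4, takes a point from camera to tool coordinates, whose origin is the TCP and whose axes are the tool frame's). Camera axes: x right, y down, z forward; pixel columns grow to the right and rows downward; lengths in m; the calibration is good to about 2 mm. A picture is of the moment at which its call begins: read the wrist's pose just before it. There is no depth.
- env.close_job(): hands the job in, once; it reports no verdict.
Trained networks look in the newest picture that a camera, given by its name, has taken for a name from the list of things; names that differ only in an ending like _2 or _b are one class to them, and where a whole thing is asked for, a point or a joint stands for the part that bears it (a point fixed in the world has none). Each returns a list of dicts, best first, with "score" (0 to 1); they miss things now and then, are a little off and sometimes report something else, mostly with a low value. They report only what shows in the picture. A call takes as long as a camera call. They do not tell look-alikes from the thing itself.
- env.boxes_of(thing, camera): "rect" ([left, top, right, bottom] in pixels, round what is visible of it).
- env.regions_of(thing, camera): "region" (384x512 bool, what is visible of it) and "rect" ([left, top, right, bottom] in pixels, round what is visible of it).
The state is a dict: "time": time; "qpos": joint angles; "qd": joint speeds; "effort": joint torques, N m; "ee_pos": TCP position; "ee_rot": TCP orientation; "ft_force": force on the tool from outside, world axes, zero at the start; "wrist_torque": the same for the moment, N m; "opening": opening from 0.0 (shut) to 1.0 (fully open).
Only numpy, scipy, OpenCV 4.12 (cv2) and the standard library are available. Lean on these libraries where they do the work, as an engineer would, in place of code of your own. Each camera call takes 0.05 s, during which the arm holds its last target.

TASK

Tighten the four hand screws of the test cover clockwise until all are fully home and the plate sits flat on its block: first bring the two loose screws down to about half-way, level with the other two, then run all four home in crisscross order, each followed by the one diagonally opposite. Then pull the red rod of the blue test valve out to its middle click and let go. Leave everything else on the bench where it is.

Things in the scene. Friction and masses are not known exactly. Their poses are not given: they have to be found in the camera images.
- block_seat (a point): centre of the flat top face of the fixed grey port block (foot 170 mm square, top 156 mm square, 60 mm high). x and y lie along the block's sides, z up; any yaw. The screws stand at its (x, y) = a (+52, +52), b (+52, -52), c (-52, -52), d (-52, +52) mm: a and b are at the two ends of the red stripe on the cover's +x edge. Brass tabs at mid-sides reach 74 mm above the bench
- cover_under (a point): centre of the underside of the loose aluminium cover, 142 x 142 x 10 mm, lying on springs on the block between the brass tabs; four springs lift its corners (3 to 5 N each), the screws press it down. Seated flat, it lies 0 to 0.5 mm above the block's top face. A brass fitting 28 mm across, 18 mm high, stands in its middle
- screw_a (a joint): turn of hand screw a, rad: 0 loose, 1.2 half-way, 2.4 fully home at a hard stop; grows CLOCKWISE seen from above. Friction about 0.1 N m, stays where left; sinks 2 mm per rad, drawing its corner of the cover down. Starts half-way (1.05 to 1.35), as does c; b and d start loose (0 to 0.3). Clockwise from above the order is a, b, c, d: a is diagonally opposite c, b opposite d
- screw_b (a joint): turn of hand screw b, same values; loose at the start (0 to 0.3); opposite d
- screw_c (a joint): turn of hand screw c, same values; about half-way at the start; opposite a
- screw_d (a joint): turn of hand screw d, same values; loose at the start; opposite b
- screw_a_grip (a point): centre of screw a's upright black grip bar, on the screw's axis: bar 42 mm long, 12 mm thick, 22 mm high (11 mm above and below this point), over a steel shank and 26 mm flange. x lies along the bar to the end with the yellow mark; grip across its 12 mm (y). At joint 0 the bar lies along the block's x, the mark to +x. About 96 mm above the bench when loose, 91 mm when home
- screw_b_grip (a point): the same for screw b
- screw_c_grip (a point): the same for screw c
- screw_d_grip (a point): the same for screw d
- rod (a joint): how far the valve's rod is pulled out, m: 0 pushed in (at the start), 0.018 the middle click, 0.036 the outer click and end of travel. Sprung clicks: it takes about 5 to 9 N to leave one, it snaps over half-way between, is drawn into the nearest click when let go (from within about 6 mm) and stays there
- rod_knob (a point): centre of the red round knob on the level rod of the fixed blue valve: 26 mm in diameter, 26 mm long along the rod, 55 mm above the bench. x lies along the rod; pulling OUT moves it along -x, roughly towards the robot. Pushed in, 35 mm of bare 10 mm rod lie between knob and brass collar; the valve's foot begins 50 mm behind the knob's centre, is 70 mm wide, 84 mm high
- engine_valve_1: bystander: steel engine valve standing on its head, 40 mm across, 105 mm tall; origin under its centre
- engine_valve_2: bystander: a second one, the same
- parts_box: bystander: open aluminium box 120 x 200 x 75 mm, origin under its centre
- oil_bottle: bystander: amber bottle, 64 mm across, 170 mm tall, origin under its centre
- spanner: bystander: spanner, 190 mm long, lying on the bench
- cap: bystander: white cap, 42 mm across, 12 mm high, lying on the bench
There are look-alikes about, which are no part of the job. There is more than one size of the part that bears cover_under; the job needs the larger. Leave any orange look-alike of the part that bears block_seat alone.

How it is judged:
On the way, in this order (a step that is already met when the one before it is completed fails the run):
1. the two loose screws are drawn down to about half-way, none yet home (value of joint screw_b between 0.8 and 1.9 rad and value of joint screw_d between 0.8 and 1.9 rad and value of joint each of screw_a, screw_c below 1.9 rad), for 0.1 s.
2. all four screws are home and the cover is down flat (value of joint each of screw_a, screw_b, screw_c, screw_d above 2.2 rad and z of cover_under in the frame of block_seat below 0.0015 m and angle between cover_under's own z axis and vertical below 0.012 rad and horizontal distance between cover_under and block_seat below 0.006 m), for 0.2 s.
3. the valve rod is at its middle click (value of joint rod between 0.014 and 0.022 m), for 0.2 s.
At the end, for the whole second after the job is handed in: All four screws within 0.2 rad of fully home (above 2.2 rad), the cover's underside within 1.5 mm of the block's face, tilted under 0.012 rad and within 6 mm of the block's centre; the rod at rest within 4 mm of its middle click (14 to 22 mm out) (all of step 2 and all of step 3 and velocity of joint rod between -0.01 and 0.01 m/s); the robot touches nothing.
It fails at once if a screw is run home (above 1.9 rad) while another is still loose (below 0.8 rad) (value of joint any of screw_a, screw_b, screw_c, screw_d above 1.9 rad and value of joint any of screw_a, screw_b, screw_c, screw_d below 0.8 rad).
It fails at once if two neighbouring screws are home (above 1.9 rad) while neither of the other two is: not crisscross ((value of joint each of screw_a, screw_b above 1.9 rad and value of joint each of screw_c, screw_d below 1.9 rad) or (value of joint each of screw_b, screw_c above 1.9 rad and value of joint each of screw_d, screw_a below 1.9 rad) or (value of joint each of screw_c, screw_d above 1.9 rad and value of joint each of screw_a, screw_b below 1.9 rad) or (value of joint each of screw_d, screw_a above 1.9 rad and value of joint each of screw_b, screw_c below 1.9 rad)).
It fails at once if a bystander is moved more than 30 mm or knocked over (distance of any of engine_valve_1, engine_valve_2, parts_box, oil_bottle, spanner, cap from where it was at the start of the episode above 0.03 m or angle between any of engine_valve_1, engine_valve_2, parts_box, oil_bottle, cap's own z axis and vertical above 0.6 rad).
It also fails if it takes over 72 s, if anything falls off the work surface, if the arm or the gripper's body presses on something with over 40 N, if the wrist force passes 120 N, or if a joint passes its speed limit or range.

## Working session

There is one attempt and no reset: what is moved stays moved. The work goes in short steps, Python scripts to look and compute and a shell command to move; the robot and the scene stay as the last step left them, time stands still between calls to the robot, and variables do not carry over. Pictures are saved under pics/ and viewed, and the job is handed in when it is done.

```bash
mkdir -p pics; cat > h.py <<'E'
from workcell import env
import numpy as np, cv2
from scipy.spatial.transform import Rotation as R
def quat(q): return R.from_quat([q[1],q[2],q[3],q[0]]).as_matrix()
E
python3 - <<'E'
from h import *
s=env.sense(); print({k:np.round(v,4).tolist() for k,v in s.items()}); print(quat(s['ee_rot']).round(3))
for n in ['scene','top','wrist']:
    c=env.read_camera(n); cv2.imwrite(f'pics/{n}0.png',c['frame'][:,:,::-1]); 
    print(n,{k:np.round(v,4).tolist() for k,v in c.items() if k!='frame'})
E
```

```text
{'time': 0.0, 'qpos': [-1.169, 0.3142, -0.0481, 1.2102, -0.0, 1.5708], 'qd': [0.0006, 0.0009, 0.0015, 0.0012, 0.0008, 0.0021], 'effort': [-0.0024, -53.9586, 33.9751, 0.019, -0.0002, -0.0], 'ee_pos': [0.2344, -0.5517, 0.2304], 'ee_rot': [0.141, -0.1412, 0.6935, -0.6923], 'ft_force': [-0.679, -0.0773, 0.2935], 'wrist_torque': [-0.017, -0.0415, 0.0394], 'opening': 1.0007}
[[-0.92  -0.001  0.391]
 [-0.391  0.002 -0.92 ]
 [ 0.    -1.    -0.002]]
scene {'fx': 418.2403, 'fy': 418.2403, 'cx': 262.9773, 'cy': 194.9079, 'k1': 0.011, 'eye': [1.1278, -0.421, 0.8017], 'attitude': [-0.3544, 0.8176, 0.413, -0.1881]}
top {'fx': 482.2952, 'fy': 482.2952, 'cx': 260.4131, 'cy': 185.0833, 'k1': -0.1865, 'eye': [0.3473, -0.0005, 1.5781], 'attitude': [0.0372, -0.699, 0.7133, -0.0345]}
wrist {'fx': 318.0022, 'fy': 318.0022, 'cx': 255.2131, 'cy': 194.1873, 'k1': -0.0336, 'tool_from_camera': [[0.001, 0.9549, 0.297, -0.077], [-0.0003, -0.297, 0.9549, -0.1417], [1.0, -0.0011, 0.0, -0.0011], [0.0, 0.0, 0.0, 1.0]]}
```

View pics/scene0.png

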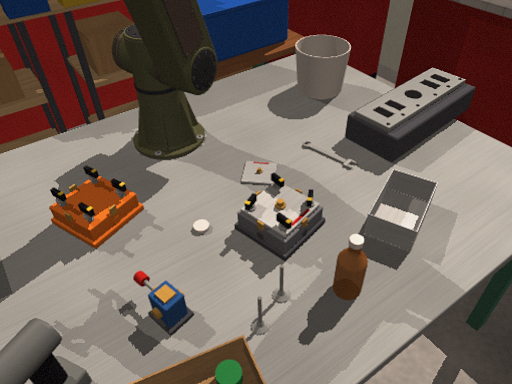

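View pics/top0.png

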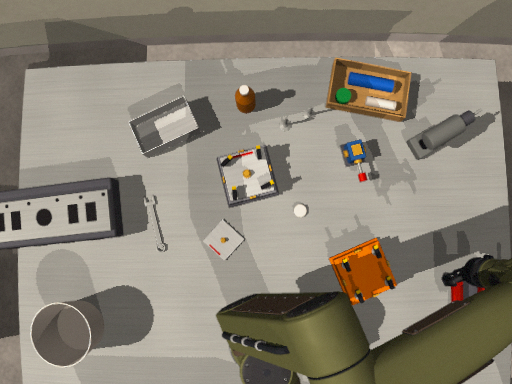

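View pics/wrist0.png

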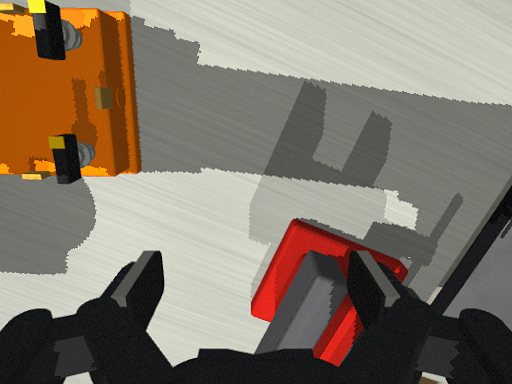

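```bash
cat >> h.py <<'E'
def ray(c,uv,pose=None):
    p=np.array([(uv[0]-c['cx'])/c['fx'],(uv[1]-c['cy'])/c['fy']]); u=p.copy()
    for _ in range(20): u=p/(1+c['k1']*(u@u))
    d=np.array([u[0],u[1],1.])
    if pose is None: return np.array(c['eye']),quat(c['attitude'])@d
    T=pose@np.array(c['tool_from_camera']); return T[:3,3],T[:3,:3]@d
def at_z(c,uv,z,pose=None):
    o,d=ray(c,uv,pose); return o+d*(z-o[2])/d[2]
def proj(c,P,pose=None):
    if pose is None: Rm,o=quat(c['attitude']),np.array(c['eye'])
    else:
        T=pose@np.array(c['tool_from_camera']); Rm,o=T[:3,:3],T[:3,3]
    q=Rm.T@(np.array(P)-o); u=q[:2]/q[2]; u=u*(1+c['k1']*(u@u))
    return np.array([u[0]*c['fx']+c['cx'],u[1]*c['fy']+c['cy']])
def toolpose():
    s=env.sense(); T=np.eye(4); T[:3,:3]=quat(s['ee_rot']); T[:3,3]=s['ee_pos']; return T
E
python3 - <<'E'
from h import *
c=env.read_camera('top')
for t,z in [('block_seat',.06),('cover_under',.07),('screw_a_grip',.1),('rod_knob',.055),('engine_valve_1',.0),('parts_box',.075),('oil_bottle',.17),('spanner',0),('cap',.01)]:
    for r in env.regions_of(t,'top')[:7]:
        m=r['region']; ys,xs=np.nonzero(m); 
        print(t,round(r['score'],2),np.round(r['rect']).tolist(),at_z(c,(xs.mean(),ys.mean()),z).round(3))
f=cv2.resize(c['frame'][130:220,200:400],None,fx=4,fy=4,interpolation=cv2.INTER_CUBIC)
cv2.imwrite('pics/topcrop.png',f[:,:,::-1])
c=env.read_camera('scene')
f=cv2.resize(c['frame'][140:340,120:340],None,fx=3,fy=3,interpolation=cv2.INTER_CUBIC)
cv2.imwrite('pics/scenecrop.png',f[:,:,::-1][:600])
E
```

```text
block_seat 0.72 [215.0, 145.0, 279.0, 211.0] [0.522 0.04  0.06 ]
cover_under 0.55 [220.0, 154.0, 275.0, 202.0] [0.537 0.046 0.07 ]
cover_under 0.52 [221.0, 158.0, 233.0, 168.0] [0.578 0.111 0.07 ]
screw_a_grip 0.64 [263.0, 180.0, 269.0, 188.0] [ 0.498 -0.017  0.1  ]
screw_a_grip 0.57 [222.0, 159.0, 232.0, 168.0] [0.572 0.111 0.1  ]
rod_knob 0.57 [220.0, 153.0, 233.0, 168.0] [0.58  0.112 0.055]
engine_valve_1 0.68 [306.0, 108.0, 318.0, 119.0] [ 0.745 -0.164  0.   ]
parts_box 0.59 [127.0, 94.0, 199.0, 158.0] [0.694 0.308 0.075]
parts_box 0.41 [295.0, 205.0, 309.0, 220.0] [ 0.416 -0.119  0.075]
oil_bottle 0.98 [231.0, 85.0, 257.0, 110.0] [0.753 0.045 0.17 ]
spanner 0.86 [144.0, 196.0, 166.0, 253.0] [0.391 0.356 0.   ]
```

View pics/topcrop.png

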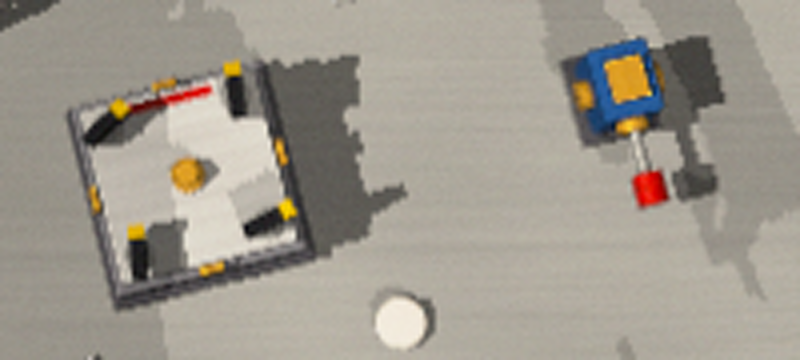

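View pics/scenecrop.png

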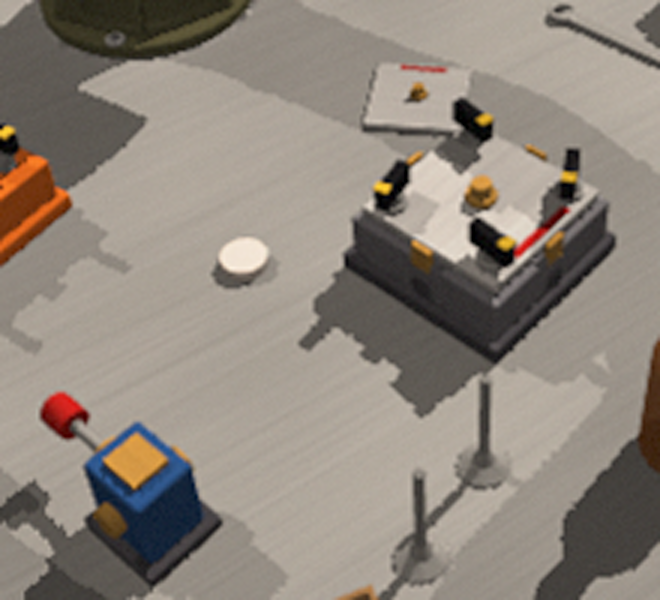

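```bash
python3 - <<'E'
from h import *
from scipy.optimize import least_squares
c=env.read_camera('top')
uv={'a':(226.7,159.7),'b':(258.8,152),'c':(267.3,184.5),'d':(234.5,193)}
L={'a':(52,52),'b':(52,-52),'c':(-52,-52),'d':(-52,52)}
zs={'a':.094,'b':.096,'c':.094,'d':.096}
def P(p,k):
    x,y=np.array(L[k])/1000; return np.array([p[0]+np.cos(p[2])*x-np.sin(p[2])*y,p[1]+np.sin(p[2])*x+np.cos(p[2])*y,zs[k]])
f=lambda p:np.concatenate([proj(c,P(p,k))-uv[k] for k in uv])
r=least_squares(f,[.53,.04,.2],x_scale=[.01,.01,.1]); print(r.x,np.degrees(r.x[2]),r.fun.round(1))
for k in uv: print(k,P(r.x,k).round(4), at_z(c,uv[k],zs[k]).round(4))
k=at_z(c,(200+650/4,130+188/4),.055);print('knob',k)
k2=at_z(c,(200+632/4,130+126/4),.055);print('collar',k2, np.linalg.norm(k2-k))
E
```

```text
[0.53927692 0.04504189 0.22479485] 12.87979613444654 [-0.1  0.5  0.2  0.1 -0.1 -0.1 -0.  -0.5]
a [0.5784 0.1073 0.094 ] [0.5801 0.1071 0.094 ]
b [0.6016 0.0059 0.096 ] [0.6019 0.0066 0.096 ]
c [ 0.5002 -0.0172  0.094 ] [ 0.4998 -0.0177  0.094 ]
d [0.477  0.0841 0.096 ] [0.4754 0.0841 0.096 ]
knob [ 0.52173169 -0.32375019  0.055     ]
collar [ 0.57214624 -0.31128591  0.055     ] 0.05193250207603542
```

```bash
cat >> h.py <<'E'
def go(P,phi=None):
    "print slide/turn to bring TCP to P, jaw angle phi deg (z axis), tool down"
    T=toolpose(); Rm=T[:3,:3]; d=Rm.T@(np.array(P)-T[:3,3]); z=Rm[:,2]; ph=np.degrees(np.arctan2(z[1],z[0]))
    t=None if phi is None else ph-phi
    print('at',T[:3,3].round(4),'phi',round(ph,1),'slide',d.round(4),'dist',np.linalg.norm(d).round(3),'turn',t, 'tilt',np.degrees(np.arcsin(Rm[2,[0,2]])).round(2))
E
python3 - <<'E'
from h import *
go([.56,.04,.25],94)
E
```

```text
at [ 0.2346 -0.5522  0.2313] phi -67.0 slide [-0.531  -0.0187 -0.4178] dist 0.676 turn -160.9783118771437 tilt [-0.  0.]
```

```bash
python3 -m creep '[{"claw":100,"slide":[-0.03,-0.01,-0.025],"turn":-7},{"claw":100,"slide":[-0.06,-0.02,-0.05],"turn":-14},{"claw":100,"slide":[-0.09,-0.02,-0.07],"turn":-21},{"claw":100,"slide":[-0.12,-0.02,-0.095],"turn":-28},{"claw":80,"slide":[-0.15,-0.02,-0.118],"turn":-35},{"claw":60,"slide":[-0.18,-0.02,-0.142],"turn":-42},{"claw":45,"slide":[-0.21,-0.02,-0.165],"turn":-49},{"claw":45,"slide":[-0.24,-0.02,-0.19],"turn":-56},{"claw":45,"slide":[-0.27,-0.02,-0.212],"turn":-63},{"claw":45,"slide":[-0.30,-0.02,-0.236],"turn":-70},{"claw":45,"slide":[-0.33,-0.02,-0.26],"turn":-77},{"claw":45,"slide":[-0.36,-0.02,-0.283],"turn":-84}]'; python3 - <<'E'
from h import *
go([.56,.04,.25],94); print(env.sense()['qpos'])
E
```

```text
time: 1.75
ee_pos: [0.4558, -0.1491, 0.2517]
ee_rot: [0.57, -0.57, 0.419, -0.419]
ft_force: [0.4, -0.1, -0.1]
opening: 0.452
at [ 0.4558 -0.1491  0.2517] phi 17.4 slide [-0.1494  0.0017  0.1559] dist 0.216 turn -76.63455362684459 tilt [0.03 0.03]
[-3.16165441e-01  7.82617122e-02 -2.90229787e-01  1.20154276e+00
 -5.41004862e-05  9.51546793e-01]
```

```bash
python3 -m creep '[{"claw":45,"slide":[-0.013,0,0.013],"turn":-7},{"claw":45,"slide":[-0.027,0,0.028],"turn":-14},{"claw":45,"slide":[-0.04,0,0.042],"turn":-21},{"claw":45,"slide":[-0.054,0,0.057],"turn":-28},{"claw":45,"slide":[-0.068,0,0.071],"turn":-35},{"claw":45,"slide":[-0.082,0,0.085],"turn":-42},{"claw":45,"slide":[-0.095,0,0.1],"turn":-49},{"claw":45,"slide":[-0.109,0,0.114],"turn":-56},{"claw":45,"slide":[-0.122,0,0.128],"turn":-63},{"claw":45,"slide":[-0.136,0,0.142],"turn":-70},{"claw":45,"slide":[-0.149,0,0.156],"turn":-77},{"claw":45,"slide":[-0.149,0,0.156],"turn":-77}]'; python3 - <<'E'
from h import *
T=toolpose(); c=env.read_camera('wrist'); np.save('T1.npy',T)
go([.6016,.0059,.15],94)
f=c['frame'].copy()
zs={'a':.094,'b':.096,'c':.094,'d':.096}
for k,p in dict(a=[.5784,.1073],b=[.6016,.0059],c=[.5002,-.0172],d=[.477,.0841]).items():
    u=proj(c,p+[zs[k]],T); print(k,u.round(1)); cv2.circle(f,tuple(int(v) for v in u),2,(0,255,0),-1)
cv2.imwrite('pics/w1.png',cv2.resize(f,(768,576),interpolation=cv2.INTER_CUBIC)[:,:,::-1])
cv2.imwrite('pics/w1raw.png',c['frame'][:,:,::-1])
for r in env.regions_of('screw_a_grip','wrist'):
    ys,xs=np.nonzero(r['region']); print(r['score'],np.round(r['rect']),xs.mean(),ys.mean())
E
```

```text
time: 2.75
ee_pos: [0.5617, 0.0423, 0.2515]
ee_rot: [0.707, -0.706, -0.03, 0.029]
ft_force: [0.2, -0.5, 0.3]
opening: 0.447
at [0.5608 0.0409 0.2515] phi 94.5 slide [ 0.0379  0.1015 -0.038 ] dist 0.115 turn 0.46242714376224114 tilt [ 0.04 -0.02]
a [317.8 197.8]
b [214.2 212.6]
c [194.1 105.7]
d [308.3  88.6]
0.67 [302. 178. 345. 219.] 322.3891726251277 196.29519918283964
```

View pics/w1.png

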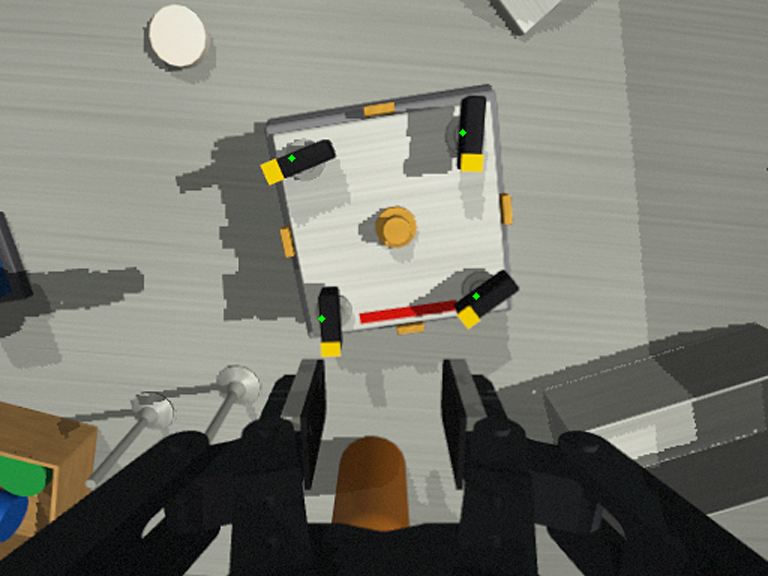

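```bash
python3 - <<'E'
import cv2
f=cv2.imread('pics/w1raw.png')[50:250,160:360]
f=cv2.resize(f,(800,800),interpolation=cv2.INTER_CUBIC)
cv2.imwrite('pics/w1t.png',f[:400]);cv2.imwrite('pics/w1b.png',f[400:])
E
```

```text
(no output)
```

View pics/w1t.png

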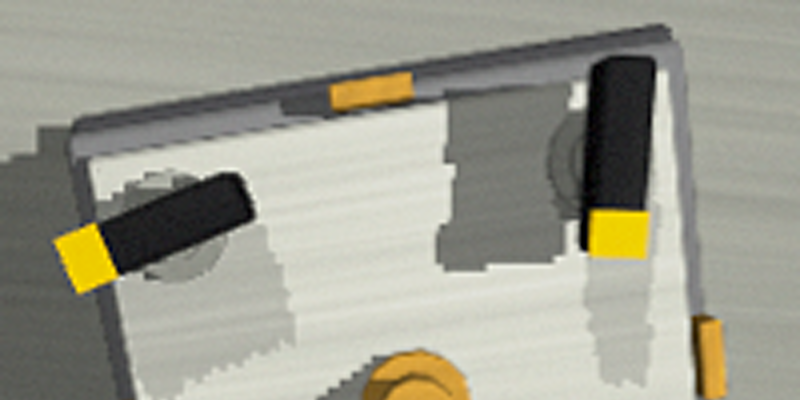

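View pics/w1b.png

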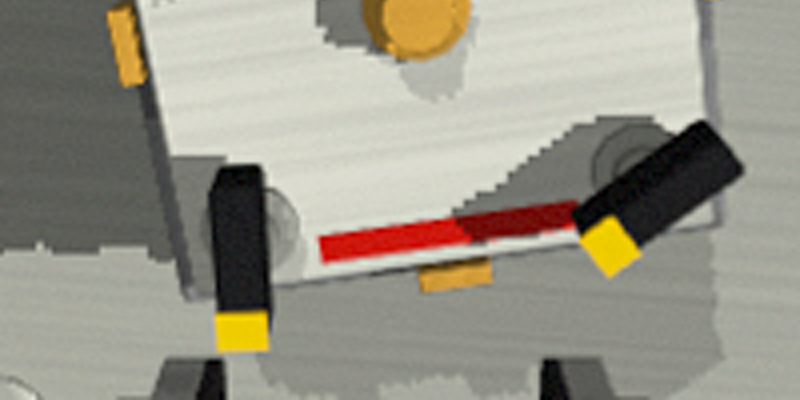

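```bash
python3 - <<'E'
from h import *
from scipy.optimize import least_squares
c=env.read_camera('wrist'); T=np.load('T1.npy')
ends={'a':((595,660),(725,545)),'b':((243,752),(238,586)),'c':((67,268),(238,197)),'d':((618,258),(628,60))}
L={'a':(52,52),'b':(52,-52),'c':(-52,-52),'d':(-52,52)}
zs={'a':.1046,'b':.1067,'c':.1046,'d':.1067}
px=lambda q:np.array(q)/4+[159.9,49.9]
def P(p,k):
    x,y=np.array(L[k])/1000; return np.array([p[0]+np.cos(p[2])*x-np.sin(p[2])*y,p[1]+np.sin(p[2])*x+np.cos(p[2])*y,zs[k]])
cen={k:(px(e[0])+px(e[1]))/2 for k,e in ends.items()}
f=lambda p:np.concatenate([proj(c,P(p,k),T)-cen[k] for k in cen])
r=least_squares(f,[.53,.04,.2],x_scale=[.01,.01,.1]); print(r.x,np.degrees(r.x[2]),r.fun.round(1))
for k in cen:
    m=at_z(c,px(ends[k][0]),zs[k],T)-at_z(c,px(ends[k][1]),zs[k],T); an=np.degrees(np.arctan2(m[1],m[0]))
    print(k,P(r.x,k).round(4),'len',np.linalg.norm(m).round(4),'ang',an.round(1),'joint',np.radians(np.degrees(r.x[2])-an).round(2))
E
```

```text
[0.53965688 0.05049793 0.23516556] 13.473993789684842 [ 1.1  0.9 -0.9  0.5 -0.5 -0.3  0.2 -0.8]
a [0.5781 0.1132 0.1046] len 0.0413 ang -40.6 joint 0.94
b [0.6023 0.012  0.1067] len 0.043 ang 4.4 joint 0.16
c [ 0.5012 -0.0122  0.1046] len 0.0413 ang -63.9 joint 1.35
d [0.477  0.089  0.1067] len 0.0407 ang 4.7 joint 0.15
```

```bash
python3 - <<'E'
from h import *
T=toolpose(); c=env.read_camera('wrist'); print(T[:3,3], np.load('T1.npy')[:3,3])
a=cv2.imread('pics/w1raw.png'); b=c['frame'][:,:,::-1]
g=lambda f:np.float32(cv2.cvtColor(np.ascontiguousarray(f[50:230,160:360]),cv2.COLOR_BGR2GRAY))
print(cv2.phaseCorrelate(g(a),g(b)))
t=env.read_camera('top'); f=cv2.resize(t['frame'][130:220,200:300],None,fx=8,fy=8,interpolation=cv2.INTER_CUBIC)
cv2.imwrite('pics/top2.png',f[:600,:,::-1])
E
```

```text
[0.55994841 0.03944917 0.25154919] [0.56167663 0.04226875 0.25148391]
((2.78572346101258, 2.1207070072469776), 0.9211366996765137)
```

View pics/top2.png

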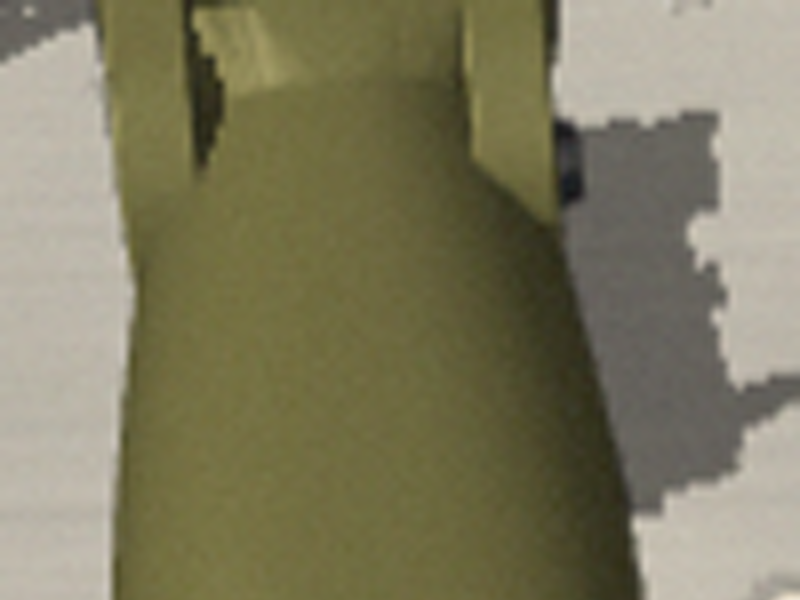

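```bash
python3 - <<'E'
from h import *
go([.602,.010,.14],94.4)
E
```

```text
at [0.5599 0.039  0.2517] phi 94.3 slide [ 0.0398  0.1118 -0.0319] dist 0.123 turn -0.142031057849195 tilt [ 0.03 -0.04]
```

```bash
python3 -m creep '[{"claw":45,"slide":[0.014,0.03,-0.012],"turn":0},{"claw":45,"slide":[0.028,0.06,-0.022],"turn":0},{"claw":45,"slide":[0.04,0.09,-0.032],"turn":0},{"claw":45,"slide":[0.04,0.112,-0.032],"turn":0},{"claw":45,"slide":[0.04,0.112,-0.032],"turn":0},{"claw":45,"slide":[0.04,0.112,-0.032],"turn":0}]'; python3 - <<'E'
from h import *
T=toolpose(); c=env.read_camera('wrist'); np.save('T2.npy',T); print(T[:3,3],env.sense()['ee_pos'])
f=c['frame'].copy()
cv2.imwrite('pics/w2raw.png',f[:,:,::-1])
for p in [(.6023,.012,.1067),(.6018,.0059,.1067)]:
    u=proj(c,p,T); print(u); cv2.circle(f,tuple(int(round(v)) for v in u),1,(0,255,0),-1)
cv2.imwrite('pics/w2.png',cv2.resize(f,(768,576),interpolation=cv2.INTER_CUBIC)[:,:,::-1])
E
```

```text
time: 3.5
ee_pos: [0.6006, 0.0092, 0.139]
ee_rot: [-0.706, 0.707, 0.025, -0.027]
ft_force: [0.4, 0.2, -0.2]
opening: 0.456
[0.60063808 0.00915595 0.13896148] [0.60189588 0.00949896 0.14061382]
[257.65611513 231.24784871]
[247.4786248  229.79683802]
```

View pics/w2.png

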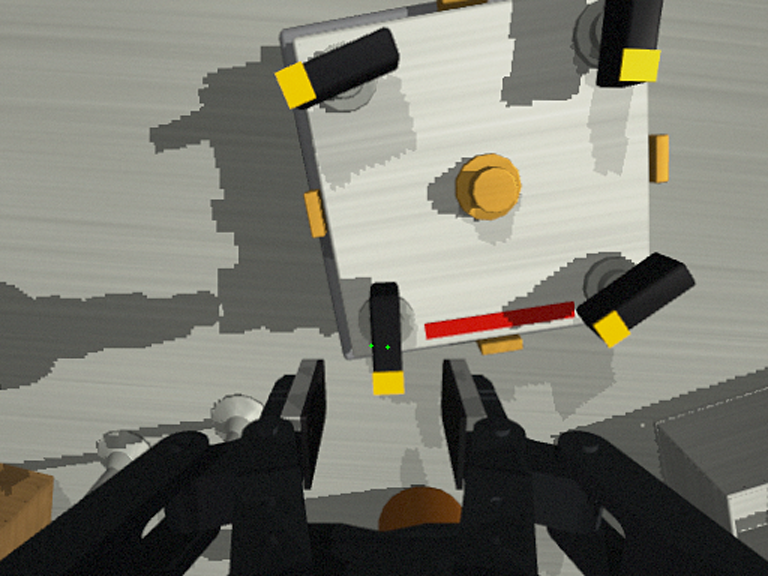

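```bash
python3 -m creep '[{"claw":45,"slide":[0,0.02,0.0025],"turn":0},{"claw":45,"slide":[0,0.04,0.0025],"turn":0},{"claw":45,"slide":[0,0.052,0.0025],"turn":0},{"claw":30,"slide":[0,0.052,0.0025],"turn":0},{"claw":0,"slide":[0,0.052,0.0025],"turn":0},{"claw":0,"slide":[0,0.052,0.0025],"turn":0},{"claw":0,"slide":[0,0.052,0.0025],"turn":0},{"claw":0,"slide":[0,0.052,0.0025],"turn":0}]' 60; python3 - <<'E'
from h import *
go([.6023,.012,.088],94.4); s=env.sense(); print(s['ft_force'],s['wrist_torque'],s['opening'])
E
```

```text
time: 4.22
ee_pos: [0.6019, 0.0108, 0.0899]
ee_rot: [-0.706, 0.708, 0.026, -0.025]
ft_force: [-3.1, -4.9, 0.4]
opening: 0.124
at [0.6019 0.0108 0.0899] phi 94.2 slide [0.0005 0.0019 0.0012] dist 0.002 turn -0.24602886993758943 tilt [ 0.04 -0.16]
[-3.05718589 -4.90740595  0.43613934] [-0.93827503  0.45131424  0.09211305] 0.12398367921508534
```

```bash
python3 -m creep '[{"claw":0,"slide":[0,0,0],"turn":7},{"claw":0,"slide":[0,0,0],"turn":14},{"claw":0,"slide":[0,0,0],"turn":21},{"claw":0,"slide":[0,0.001,0],"turn":28},{"claw":0,"slide":[0,0.001,0],"turn":35},{"claw":0,"slide":[0,0.001,0],"turn":42},{"claw":0,"slide":[0,0.002,0],"turn":49},{"claw":0,"slide":[0,0.002,0],"turn":56},{"claw":0,"slide":[0,0.002,0],"turn":60},{"claw":0,"slide":[0,0.002,0],"turn":60}]'; python3 - <<'E'
from h import *
go([.6023,.012,.088],34); s=env.sense(); print(s['ft_force'],s['wrist_torque'],s['opening'])
E
```

```text
time: 5.05
ee_pos: [0.6019, 0.0105, 0.088]
ee_rot: [-0.624, 0.625, -0.331, 0.333]
ft_force: [1.1, -2.5, -7.9]
opening: 0.121
at [0.6019 0.0105 0.088 ] phi 34.0 slide [-0.001  -0.      0.0011] dist 0.002 turn 0.043930150185907735 tilt [ 0.18 -0.06]
[ 1.09918525 -2.54003671 -7.86803191] [-0.42187975 -0.30666251 -0.12789436] 0.12061696420851711
```

```bash
python3 -m creep '[{"claw":45,"slide":[0,0,0],"turn":0},{"claw":45,"slide":[0,0,0],"turn":0},{"claw":45,"slide":[0,-0.03,0],"turn":0},{"claw":45,"slide":[0,-0.05,0],"turn":-7},{"claw":45,"slide":[-0.022,-0.05,-0.01],"turn":-14},{"claw":45,"slide":[-0.045,-0.05,-0.02],"turn":-21},{"claw":45,"slide":[-0.068,-0.05,-0.03],"turn":-28},{"claw":45,"slide":[-0.09,-0.05,-0.04],"turn":-35},{"claw":45,"slide":[-0.113,-0.05,-0.05],"turn":-42},{"claw":45,"slide":[-0.135,-0.05,-0.06],"turn":-49},{"claw":45,"slide":[-0.135,-0.05,-0.06],"turn":-56},{"claw":45,"slide":[-0.135,-0.05,-0.06],"turn":-61}]'; python3 - <<'E'
from h import *
s=env.sense(); print(s['ft_force'],s['wrist_torque'],s['opening'],s['qd'])
T=toolpose(); c=env.read_camera('wrist'); np.save('T3.npy',T); print(T[:3,3],env.sense()['ee_pos'])
f=c['frame'].copy()
for p in [(.477,.089,.1067)]:
    u=proj(c,p,T); print(u); cv2.circle(f,tuple(int(round(v)) for v in u),1,(0,255,0),-1)
cv2.imwrite('pics/w3.png',cv2.resize(f,(768,576),interpolation=cv2.INTER_CUBIC)[:,:,::-1])
go([.477,.089,.088],94.7)
E
```

```text
time: 6.05
ee_pos: [0.4762, 0.0902, 0.139]
ee_rot: [-0.706, 0.707, 0.035, -0.033]
ft_force: [0.4, 0.4, -0.7]
opening: 0.446
[ 0.35331062  0.38260524 -0.71342146] [-0.03299769 -0.0333101   0.04404929] 0.44589145878775066 [-0.01580304  0.01811009  0.027049   -0.00667455 -0.00358058 -0.99939239]
[0.47620427 0.09023216 0.13898237] [0.47690819 0.08999462 0.13903255]
[251.00733409 229.0691597 ]
at [0.4769 0.09   0.139 ] phi 95.7 slide [-0.0002  0.051  -0.0009] dist 0.051 turn 0.9799821542468266 tilt [ 0.19 -0.13]
```

View pics/w3.png

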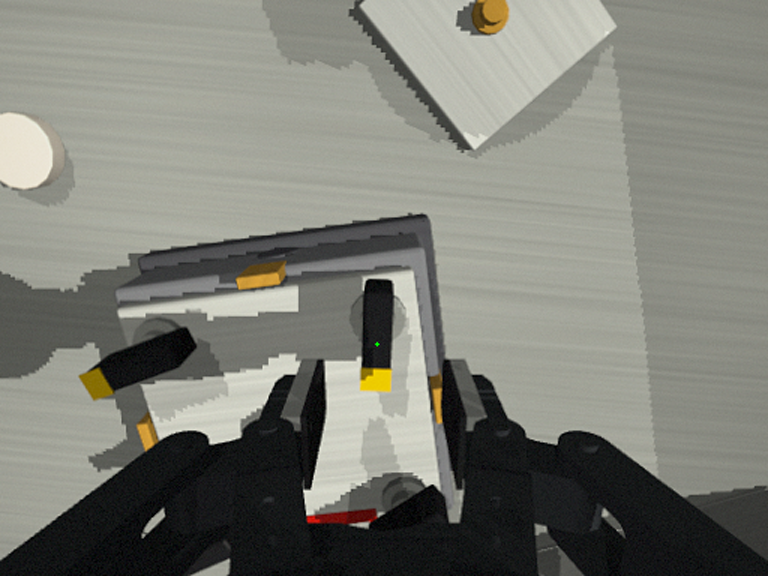

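```bash
python3 -m creep '[{"claw":45,"slide":[0,0.02,-0.001],"turn":1},{"claw":45,"slide":[0,0.04,-0.001],"turn":1},{"claw":40,"slide":[0,0.051,-0.001],"turn":1},{"claw":0,"slide":[0,0.051,-0.001],"turn":1},{"claw":0,"slide":[0,0.051,-0.001],"turn":1},{"claw":0,"slide":[0,0.051,-0.001],"turn":1},{"claw":0,"slide":[0,0.051,-0.001],"turn":1}]' 60; python3 - <<'E'
from h import *
go([.477,.089,.088],34.5); s=env.sense(); print(s['ft_force'],s['wrist_torque'],s['opening'])
E
```

```text
time: 6.68
ee_pos: [0.4771, 0.088, 0.0884]
ee_rot: [-0.705, 0.708, 0.03, -0.027]
ft_force: [-0.5, -4.9, -4.7]
opening: 0.128
at [0.4771 0.088  0.0884] phi 94.6 slide [-0.      0.0004  0.0011] dist 0.001 turn 60.122595066116844 tilt [ 0.17 -0.23]
[-0.48626619 -4.89273423 -4.72581815] [-1.06556957  0.15367706 -0.08107602] 0.12783086320452217
```

```bash
python3 -m creep '[{"claw":0,"slide":[0,0,0],"turn":7},{"claw":0,"slide":[0,0,0],"turn":14},{"claw":0,"slide":[0,0,0],"turn":21},{"claw":0,"slide":[0,0.001,0],"turn":28},{"claw":0,"slide":[0,0.001,0],"turn":35},{"claw":0,"slide":[0,0.001,0],"turn":42},{"claw":0,"slide":[0,0.002,0],"turn":49},{"claw":0,"slide":[0,0.002,0],"turn":56},{"claw":0,"slide":[0,0.002,0],"turn":60},{"claw":0,"slide":[0,0.002,0],"turn":60}]'; python3 - <<'E'
from h import *
go([.5781,.1132,.138],-40.6+90); s=env.sense(); print(s['ft_force'],s['wrist_torque'],s['opening'])
go([.5012,-.0122,.138],-63.9+90)
E
```

```text
time: 7.52
ee_pos: [0.477, 0.0873, 0.0865]
ee_rot: [-0.625, 0.627, -0.327, 0.331]
ft_force: [0.3, -4.4, -7.8]
opening: 0.121
at [0.477  0.0873 0.0865] phi 34.5 slide [ 0.0362 -0.0513  0.098 ] dist 0.116 turn -14.90609935827581 tilt [ 0.35 -0.02]
[ 0.30541938 -4.4275216  -7.77956757] [-0.99229589 -0.11232116 -0.08829354] 0.12135687178456712
at [0.477  0.0873 0.0865] phi 34.5 slide [ 0.096  -0.0509 -0.0364] dist 0.115 turn 8.393900641724187 tilt [ 0.35 -0.02]
```

```bash
python3 -m creep '[{"claw":0,"slide":[0,0,0],"turn":7},{"claw":0,"slide":[0,0,0],"turn":14},{"claw":0,"slide":[0,0,0],"turn":21},{"claw":0,"slide":[0,0.001,0],"turn":28},{"claw":0,"slide":[0,0.001,0],"turn":35},{"claw":0,"slide":[0,0.001,0],"turn":42},{"claw":0,"slide":[0,0.002,0],"turn":49},{"claw":0,"slide":[0,0.002,0],"turn":56},{"claw":0,"slide":[0,0.002,0],"turn":63},{"claw":0,"slide":[0,0.002,0],"turn":70},{"claw":0,"slide":[0,0.002,0],"turn":71},{"claw":0,"slide":[0,0.002,0],"turn":71}]'; python3 - <<'E'
from h import *
go([.6023,.012,.138],34); s=env.sense(); print(s['ft_force'],s['wrist_torque'],s['opening'])
E
```

```text
time: 8.52
ee_pos: [0.4762, 0.087, 0.0842]
ee_rot: [-0.319, 0.32, -0.629, 0.633]
ft_force: [-1.8, -3.2, -8.3]
opening: 0.118
at [0.4762 0.087  0.0842] phi -36.3 slide [-0.0139 -0.0531  0.1463] dist 0.156 turn -70.25094000872855 tilt [0.21 0.27]
[-1.82690744 -3.24136515 -8.34858595] [-0.84955548  0.2950528   0.60939942] 0.1178454238257048
```

```bash
python3 -m creep '[{"claw":45,"slide":[0,0,0],"turn":0},{"claw":45,"slide":[0,0,0],"turn":0},{"claw":45,"slide":[0,-0.03,0],"turn":-3},{"claw":45,"slide":[-0.001,-0.053,0.013],"turn":-10},{"claw":45,"slide":[-0.003,-0.053,0.033],"turn":-17},{"claw":45,"slide":[-0.005,-0.053,0.053],"turn":-24},{"claw":45,"slide":[-0.007,-0.053,0.073],"turn":-31},{"claw":45,"slide":[-0.009,-0.053,0.093],"turn":-38},{"claw":45,"slide":[-0.011,-0.053,0.113],"turn":-45},{"claw":45,"slide":[-0.013,-0.053,0.13],"turn":-52},{"claw":45,"slide":[-0.014,-0.053,0.146],"turn":-59},{"claw":45,"slide":[-0.014,-0.053,0.146],"turn":-66}]'; python3 - <<'E'
from h import *
s=env.sense(); print(s['ft_force'],s['wrist_torque'],s['opening'])
T=toolpose(); c=env.read_camera('wrist')
f=c['frame'].copy()
for p in [(.6023,.012,.1045),(.477,.089,.102)]:
    u=proj(c,p,T); print(u); cv2.circle(f,tuple(int(round(v)) for v in u),1,(0,255,0),-1)
cv2.imwrite('pics/w4.png',cv2.resize(f,(768,576),interpolation=cv2.INTER_CUBIC)[:,:,::-1])
go([.6023,.012,.086],34)
E
```

```text
time: 9.52
ee_pos: [0.6064, 0.0113, 0.1393]
ee_rot: [-0.612, 0.613, -0.35, 0.356]
ft_force: [0.9, 1.0, -0.3]
opening: 0.449
[ 0.87128809  1.03446132 -0.34141041] [0.021519   0.03000831 0.04657132] 0.4485926650147524
[247.78499121 224.50155549]
[104.46502533 -20.07990074]
at [0.6051 0.012  0.1391] phi 30.4 slide [-0.0017  0.0531 -0.0025] dist 0.053 turn -3.576479440664656 tilt [0.39 0.15]
```

View pics/w4.png

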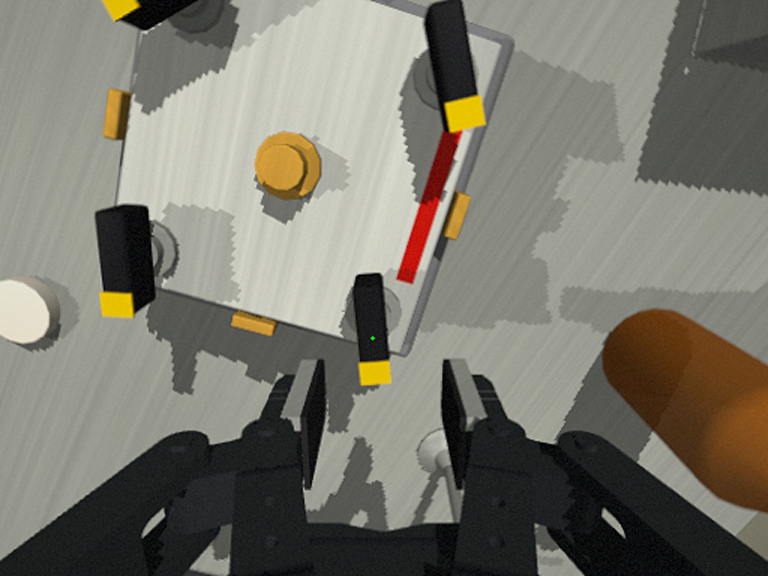

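Screw b sits half-way (bar at (372,335)) as expected, and it is centred between the jaws. Grip it and run it home.

```bash
python3 -m creep '[{"claw":45,"slide":[-0.002,0.01,-0.002],"turn":-4},{"claw":45,"slide":[-0.002,0.033,-0.002],"turn":-4},{"claw":40,"slide":[-0.002,0.053,-0.002],"turn":-4},{"claw":0,"slide":[-0.002,0.053,-0.002],"turn":-4},{"claw":0,"slide":[-0.002,0.053,-0.002],"turn":-4},{"claw":0,"slide":[-0.002,0.053,-0.002],"turn":-4},{"claw":0,"slide":[-0.002,0.053,-0.002],"turn":-4}]' 60; python3 - <<'E'
from h import *
go([.6023,.012,.086],-36); s=env.sense(); print(s['ft_force'],s['wrist_torque'],s['opening'])
E
```

```text
time: 10.15
ee_pos: [0.6008, 0.0123, 0.086]
ee_rot: [-0.624, 0.627, -0.328, 0.331]
ft_force: [-5.2, -2.2, -7.6]
opening: 0.123
at [0.6008 0.0123 0.086 ] phi 34.4 slide [ 0.0011 -0.      0.001 ] dist 0.002 turn 70.39011519626433 tilt [ 0.31 -0.04]
[-5.22330605 -2.22782885 -7.56174412] [-0.30759122  1.00108688  0.01320035] 0.12261347051050099
```

```bash
python3 -m creep '[{"claw":0,"slide":[0,0,0],"turn":7},{"claw":0,"slide":[0,0,0],"turn":14},{"claw":0,"slide":[0,0,0],"turn":21},{"claw":0,"slide":[0,0.001,0],"turn":28},{"claw":0,"slide":[0,0.001,0],"turn":35},{"claw":0,"slide":[0,0.001,0],"turn":42},{"claw":0,"slide":[0,0.002,0],"turn":49},{"claw":0,"slide":[0,0.002,0],"turn":56},{"claw":0,"slide":[0,0.002,0],"turn":63},{"claw":0,"slide":[0,0.002,0],"turn":70},{"claw":0,"slide":[0,0.002,0],"turn":71},{"claw":0,"slide":[0,0.002,0],"turn":71}]'; python3 - <<'E'
from h import *
s=env.sense(); print(s['ft_force'],s['wrist_torque'],s['opening'])
go([.5781,.1132,.138],-40.6+90)
E
```

```text
time: 11.15
ee_pos: [0.6029, 0.012, 0.0839]
ee_rot: [-0.319, 0.317, -0.629, 0.635]
ft_force: [6.9, -2.1, -18.2]
opening: 0.127
[  6.89559111  -2.14214101 -18.20914216] [-0.58730936 -1.43104604  0.65599572] 0.12728720215939526
at [0.6029 0.012  0.0839] phi -36.6 slide [-0.0664 -0.0548 -0.0798] dist 0.117 turn -86.00714425866718 tilt [0.08 0.47]
```

```bash
python3 -m creep '[{"claw":45,"slide":[0,0,0],"turn":0},{"claw":45,"slide":[0,0,0],"turn":0},{"claw":45,"slide":[0,-0.03,0],"turn":-5},{"claw":45,"slide":[-0.005,-0.054,-0.007],"turn":-12},{"claw":45,"slide":[-0.016,-0.054,-0.02],"turn":-19},{"claw":45,"slide":[-0.027,-0.054,-0.033],"turn":-26},{"claw":45,"slide":[-0.038,-0.054,-0.046],"turn":-33},{"claw":45,"slide":[-0.049,-0.054,-0.059],"turn":-40},{"claw":45,"slide":[-0.058,-0.054,-0.07],"turn":-47},{"claw":45,"slide":[-0.066,-0.054,-0.08],"turn":-54},{"claw":45,"slide":[-0.066,-0.054,-0.08],"turn":-61},{"claw":45,"slide":[-0.066,-0.054,-0.08],"turn":-68}]';  python3 -m creep '[{"claw":45,"slide":[0,0,0],"turn":-7},{"claw":45,"slide":[0,0,0],"turn":-11},{"claw":45,"slide":[0,0,0],"turn":-11}]'; python3 - <<'E'
from h import *
s=env.sense(); print(s['ft_force'],s['wrist_torque'],s['opening'])
T=toolpose(); c=env.read_camera('wrist')
f=c['frame'].copy()
for p in [(.5781,.1132,.1046)]:
    u=proj(c,p,T); print(u); cv2.circle(f,tuple(int(round(v)) for v in u),1,(0,255,0),-1)
cv2.imwrite('pics/w5.png',cv2.resize(f,(768,576),interpolation=cv2.INTER_CUBIC)[:,:,::-1])
go([.5781,.1132,.086],46)
E
```

```text
time: 12.15
ee_pos: [0.5788, 0.1145, 0.1392]
ee_rot: [0.618, -0.618, 0.34, -0.347]
ft_force: [0.8, -0.1, 0.0]
opening: 0.45
time: 12.4
ee_pos: [0.58, 0.1151, 0.1413]
ee_rot: [0.649, -0.648, 0.278, -0.287]
ft_force: [-0.2, -0.1, -0.3]
opening: 0.448
[-0.23215095 -0.0631709  -0.34111332] [ 0.02734825  0.01594539 -0.02274337] 0.44832439962131915
[248.31908883 226.78318994]
at [0.5798 0.1149 0.141 ] phi 42.7 slide [-0.0005  0.055  -0.0028] dist 0.055 turn -3.285483042052171 tilt [0.63 0.36]
```

View pics/w5.png

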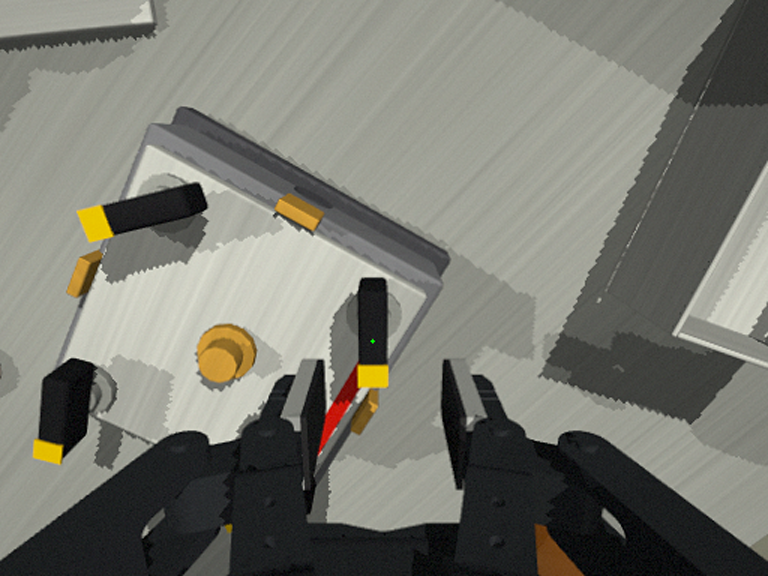

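```bash
python3 -m creep '[{"claw":45,"slide":[0,0.012,-0.003],"turn":0},{"claw":45,"slide":[0,0.035,-0.003],"turn":0},{"claw":40,"slide":[0,0.055,-0.003],"turn":0},{"claw":0,"slide":[0,0.055,-0.003],"turn":0},{"claw":0,"slide":[0,0.055,-0.003],"turn":0},{"claw":0,"slide":[0,0.055,-0.003],"turn":0},{"claw":0,"slide":[0,0.055,-0.003],"turn":0}]' 60; python3 - <<'E'
from h import *
go([.5781,.1132,.086],-36); s=env.sense(); print(s['ft_force'],s['wrist_torque'],s['opening'])
E
```

```text
time: 13.03
ee_pos: [0.5772, 0.1124, 0.086]
ee_rot: [0.648, -0.648, 0.28, -0.288]
ft_force: [-3.5, -0.7, -7.7]
opening: 0.128
at [0.5772 0.1124 0.086 ] phi 42.7 slide [ 0.     -0.      0.0012] dist 0.001 turn 78.67819181996055 tilt [0.58 0.26]
[-3.51729699 -0.66872373 -7.70274221] [-0.27860731  0.66023889  0.09746637] 0.1275066223204798
```

```bash
python3 -m creep '[{"claw":0,"slide":[0,0,0],"turn":7},{"claw":0,"slide":[0,0,0],"turn":14},{"claw":0,"slide":[0,0,0],"turn":21},{"claw":0,"slide":[0,0.001,0],"turn":28},{"claw":0,"slide":[0,0.001,0],"turn":35},{"claw":0,"slide":[0,0.001,0],"turn":42},{"claw":0,"slide":[0,0.002,0],"turn":49},{"claw":0,"slide":[0,0.002,0],"turn":56},{"claw":0,"slide":[0,0.002,0],"turn":63},{"claw":0,"slide":[0,0.002,0],"turn":70},{"claw":0,"slide":[0,0.002,0],"turn":77},{"claw":0,"slide":[0,0.002,0],"turn":79}]'; python3 -m creep '[{"claw":0,"slide":[0,0,0],"turn":0.5}]'; python3 - <<'E'
from h import *
s=env.sense(); print(s['ft_force'],s['wrist_torque'],s['opening'])
go([.5012,-.0122,.138],-63.9+90)
E
```

```text
time: 14.03
ee_pos: [0.5782, 0.1122, 0.0835]
ee_rot: [-0.32, 0.315, -0.628, 0.635]
ft_force: [5.0, -1.0, -17.7]
opening: 0.12
time: 14.12
ee_pos: [0.5782, 0.1122, 0.0833]
ee_rot: [-0.317, 0.312, -0.63, 0.637]
ft_force: [-0.8, -0.3, -8.6]
opening: 0.12
[-0.79319978 -0.30567743 -8.56655469] [-0.1706112   0.43422253  0.80146015] 0.11992885698360044
at [0.5782 0.1122 0.0833] phi -37.1 slide [ 0.1456 -0.0549  0.0144] dist 0.156 turn -63.23652845012605 tilt [-0.14  0.69]
```

```bash
python3 -m creep '[{"claw":45,"slide":[0,0,0],"turn":0},{"claw":45,"slide":[0,0,0],"turn":0},{"claw":45,"slide":[0,-0.03,0],"turn":0},{"claw":45,"slide":[0.01,-0.055,0],"turn":-7},{"claw":45,"slide":[0.03,-0.055,0.002],"turn":-14},{"claw":45,"slide":[0.05,-0.055,0.004],"turn":-21},{"claw":45,"slide":[0.07,-0.055,0.006],"turn":-28},{"claw":45,"slide":[0.09,-0.055,0.008],"turn":-35},{"claw":45,"slide":[0.11,-0.055,0.01],"turn":-42},{"claw":45,"slide":[0.13,-0.055,0.012],"turn":-49},{"claw":45,"slide":[0.146,-0.055,0.014],"turn":-56},{"claw":45,"slide":[0.146,-0.055,0.014],"turn":-63}]';  python3 -m creep '[{"claw":45,"slide":[0,0,0],"turn":0}]'; python3 - <<'E'
from h import *
s=env.sense(); print(s['ft_force'],s['wrist_torque'],s['opening'])
T=toolpose(); c=env.read_camera('wrist')
f=c['frame'].copy()
for p in [(.5012,-.0122,.1046)]:
    u=proj(c,p,T); print(u); cv2.circle(f,tuple(int(round(v)) for v in u),1,(0,255,0),-1)
cv2.imwrite('pics/w6.png',cv2.resize(f,(768,576),interpolation=cv2.INTER_CUBIC)[:,:,::-1])
go([.5012,-.0122,.086],26)
E
```

```text
time: 15.12
ee_pos: [0.5003, -0.0144, 0.1399]
ee_rot: [0.601, -0.599, 0.369, -0.379]
ft_force: [0.5, -0.4, 0.1]
opening: 0.449
time: 15.2
ee_pos: [0.5011, -0.0149, 0.1415]
ee_rot: [0.602, -0.599, 0.367, -0.38]
ft_force: [-0.5, 0.4, 0.5]
opening: 0.45
[-0.54389192  0.35349331  0.47272758] [ 0.02981722 -0.07743571 -0.04690773] 0.4496607731575866
[254.88691071 223.3006158 ]
at [ 0.5015 -0.0149  0.1418] phi 26.0 slide [-0.0033  0.0558  0.0002] dist 0.056 turn -0.04720138954660058 tilt [0.76 0.73]
```

View pics/w6.png

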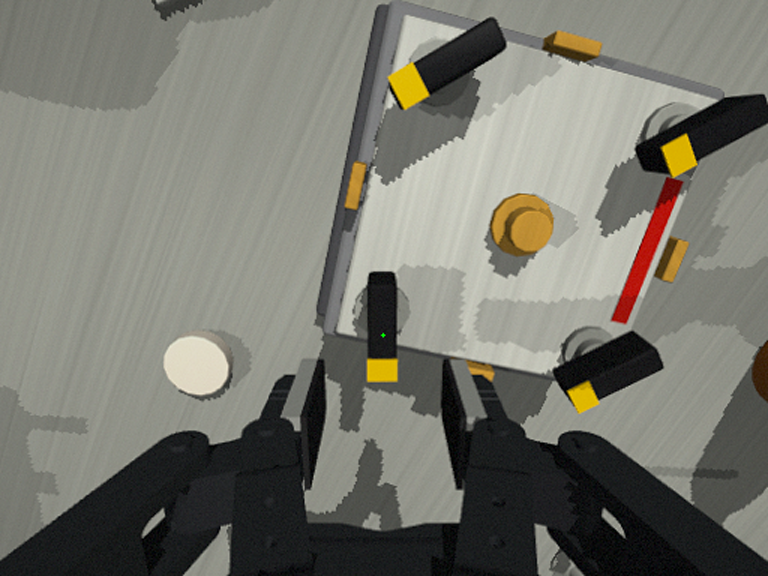

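```bash
python3 -m creep '[{"claw":45,"slide":[-0.003,0.012,0],"turn":0},{"claw":45,"slide":[-0.003,0.035,0],"turn":0},{"claw":40,"slide":[-0.003,0.056,0],"turn":0},{"claw":0,"slide":[-0.003,0.056,0],"turn":0},{"claw":0,"slide":[-0.003,0.056,0],"turn":0},{"claw":0,"slide":[-0.003,0.056,0],"turn":0},{"claw":0,"slide":[-0.003,0.056,0],"turn":0}]' 60; python3 - <<'E'
from h import *
go([.5012,-.0122,.086],-36.5); s=env.sense(); print(s['ft_force'],s['wrist_torque'],s['opening'])
E
```

```text
time: 15.83
ee_pos: [0.5002, -0.0124, 0.0859]
ee_rot: [0.6, -0.598, 0.369, -0.381]
ft_force: [-3.0, 0.4, -6.3]
opening: 0.122
at [ 0.5002 -0.0124  0.0859] phi 25.9 slide [ 0.0002 -0.0001  0.001 ] dist 0.001 turn 62.42198272068856 tilt [0.71 0.64]
[-3.02432732  0.43355036 -6.29977919] [0.05990376 0.83078666 0.06169335] 0.12228366449880092
```

```bash
python3 -m creep '[{"claw":0,"slide":[0,0,0],"turn":7},{"claw":0,"slide":[0,0,0],"turn":14},{"claw":0,"slide":[0,0,0],"turn":21},{"claw":0,"slide":[0,0.001,0],"turn":28},{"claw":0,"slide":[0,0.001,0],"turn":35},{"claw":0,"slide":[0,0.001,0],"turn":42},{"claw":0,"slide":[0,0.002,0],"turn":49},{"claw":0,"slide":[0,0.002,0],"turn":56},{"claw":0,"slide":[0,0.002,0],"turn":62},{"claw":0,"slide":[0,0.002,0],"turn":63},{"claw":0,"slide":[0,0.002,0],"turn":63}]'; python3 - <<'E'
from h import *
s=env.sense(); print(s['ft_force'],s['wrist_torque'],s['opening'])
go([.54,.05,.25],-36.5)
E
```

```text
time: 16.75
ee_pos: [0.5012, -0.0128, 0.0841]
ee_rot: [-0.32, 0.312, -0.628, 0.638]
ft_force: [5.1, -2.0, -16.5]
opening: 0.124
[  5.10200802  -1.97059534 -16.54339275] [-0.59041494 -0.89450629  0.68106082] 0.12420413060411994
at [ 0.5012 -0.0128  0.0841] phi -36.9 slide [-0.0742 -0.1657 -0.0038] dist 0.182 turn -0.44088649680154646 tilt [-0.25  1.03]
```

```bash
python3 -m creep '[{"claw":45,"slide":[0,0,0],"turn":0},{"claw":45,"slide":[0,0,0],"turn":0},{"claw":60,"slide":[0,-0.04,0],"turn":0},{"claw":60,"slide":[-0.015,-0.08,0],"turn":0},{"claw":60,"slide":[-0.03,-0.12,0],"turn":0},{"claw":60,"slide":[-0.04,-0.16,0],"turn":0},{"claw":60,"slide":[-0.04,-0.16,0],"turn":0},{"claw":60,"slide":[-0.04,-0.16,0],"turn":0}]'; python3 - <<'E'
from h import *
T=toolpose(); c=env.read_camera('wrist'); np.save('T7.npy',T)
f=c['frame']; cv2.imwrite('pics/w7raw.png',f[:,:,::-1])
cv2.imwrite('pics/w7.png',cv2.resize(f,(768,576),interpolation=cv2.INTER_CUBIC)[:,:,::-1])
c=env.read_camera('scene')
f=cv2.resize(c['frame'][160:260,220:340],None,fx=6,fy=6,interpolation=cv2.INTER_CUBIC)
cv2.imwrite('pics/s7.png',f[:,:,::-1])
go([.52,-.32,.25],-36.5)
E
```

```text
time: 17.42
ee_pos: [0.5255, 0.0212, 0.2489]
ee_rot: [-0.323, 0.309, -0.626, 0.638]
ft_force: [-0.2, 0.4, -1.0]
opening: 0.604
at [0.5226 0.0205 0.2448] phi -36.9 slide [ 0.2738 -0.0028  0.2025] dist 0.341 turn -0.41050156162139473 tilt [-0.31  1.07]
```

View pics/w7.png

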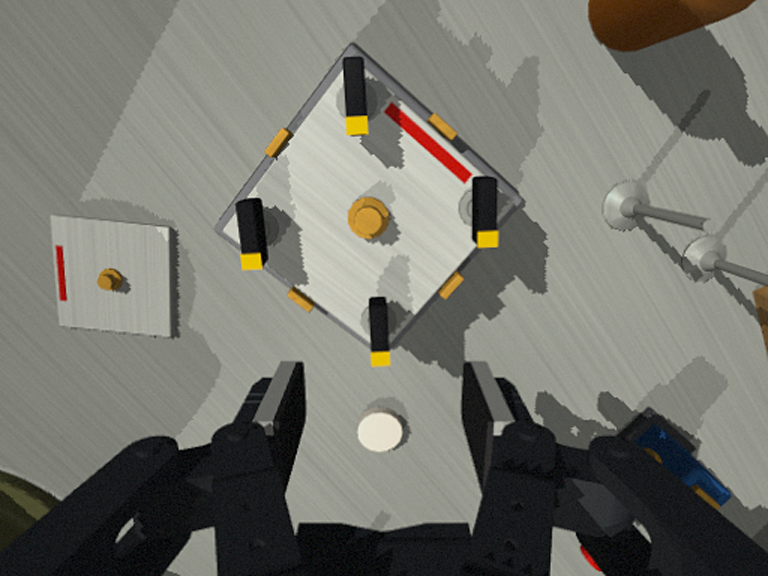

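View pics/s7.png

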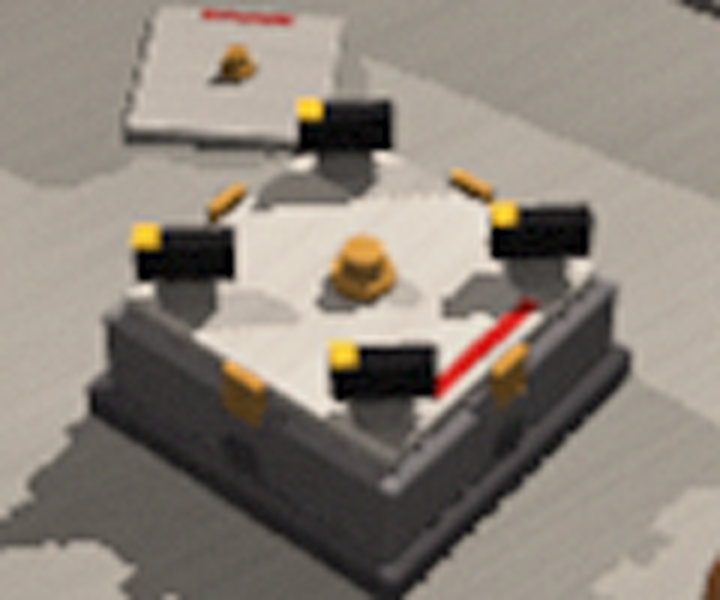

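```bash
python3 - <<'E'
from h import *
go([.52,-.322,.16],-76)
E
```

```text
at [0.5226 0.0205 0.2448] phi -36.9 slide [0.2759 0.0872 0.202 ] dist 0.353 turn 39.089498438378605 tilt [-0.31  1.07]
```

```bash
python3 -m creep '[{"claw":60,"slide":[0.025,0,0.018],"turn":4},{"claw":60,"slide":[0.052,0,0.038],"turn":8},{"claw":60,"slide":[0.08,0,0.058],"turn":12},{"claw":60,"slide":[0.108,0.01,0.079],"turn":16},{"claw":60,"slide":[0.136,0.02,0.1],"turn":20},{"claw":60,"slide":[0.164,0.03,0.12],"turn":24},{"claw":60,"slide":[0.192,0.045,0.14],"turn":28},{"claw":60,"slide":[0.22,0.06,0.16],"turn":32},{"claw":60,"slide":[0.248,0.075,0.182],"turn":36},{"claw":60,"slide":[0.276,0.087,0.202],"turn":39},{"claw":60,"slide":[0.276,0.087,0.202],"turn":39},{"claw":60,"slide":[0.276,0.087,0.202],"turn":39}]'; python3 -m creep '[{"claw":60,"slide":[0,0,0],"turn":0}]'; python3 - <<'E'
from h import *
T=toolpose(); c=env.read_camera('wrist'); np.save('T8.npy',T)
f=c['frame'].copy(); 
for r in env.regions_of('rod_knob','wrist')[:3]:
    ys,xs=np.nonzero(r['region']); print(r['score'],np.round(r['rect']),xs.mean(),ys.mean())
for p in [(.5217,-.3238,.068)]:
    u=proj(c,p,T); print(u); cv2.circle(f,tuple(int(round(v)) for v in u),1,(0,255,0),-1)
cv2.imwrite('pics/w8.png',cv2.resize(f,(768,576),interpolation=cv2.INTER_CUBIC)[:,:,::-1])
go([.5217,-.3238,.036],-76)
E
```

```text
time: 18.52
ee_pos: [0.5176, -0.3229, 0.1574]
ee_rot: [-0.091, 0.081, -0.7, 0.704]
ft_force: [-0.3, 0.4, 0.1]
opening: 0.598
time: 18.6
ee_pos: [0.5168, -0.3223, 0.1567]
ee_rot: [-0.09, 0.081, -0.7, 0.703]
ft_force: [-0.2, -0.5, 0.2]
opening: 0.602
0.72 [234. 126. 269. 208.] 253.97865168539326 175.3123595505618
[259.68165647 196.43828367]
at [ 0.5169 -0.3217  0.1569] phi -76.0 slide [-0.0027  0.1209  0.0024] dist 0.121 turn -0.015287546666527874 tilt [-0.67  0.35]
```

View pics/w8.png

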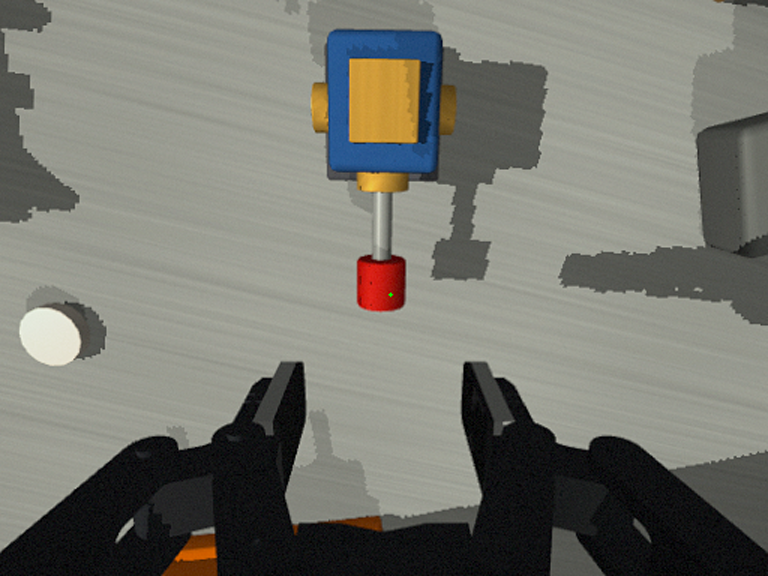

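```bash
python3 - <<'E'
from h import *
T=toolpose(); c=env.read_camera('wrist')
for z in (.055,.062,.068):
    p=at_z(c,(254.2,189),z,T); print(z,p.round(4))
top=at_z(c,(381/1.5,257/1.5),.065,T);bot=at_z(c,(381/1.5,310/1.5),.06,T);print(top,bot)
col=at_z(c,(383/1.5,185/1.5),.06,T); d=col-bot; print('rod angle',np.degrees(np.arctan2(d[1],d[0])))
p=at_z(c,(254.2,189),.06,T); go([p[0],p[1],.036],-76)
E
```

```text
0.055 [ 0.5229 -0.3187  0.055 ]
0.062 [ 0.5248 -0.3182  0.062 ]
0.068 [ 0.5264 -0.3178  0.068 ]
[ 0.53897266 -0.31455552  0.065     ] [ 0.51003377 -0.32171263  0.06      ]
rod angle 12.998026482482485
at [ 0.5174 -0.3217  0.1574] phi -76.0 slide [-0.0059  0.1214 -0.0024] dist 0.122 turn 0.007931360623317119 tilt [-0.71  0.39]
```

```bash
python3 -m creep '[{"claw":60,"slide":[-0.006,0.03,-0.0025],"turn":0.5},{"claw":60,"slide":[-0.006,0.065,-0.0025],"turn":0.5},{"claw":60,"slide":[-0.006,0.1,-0.0025],"turn":0.5},{"claw":60,"slide":[-0.006,0.121,-0.0025],"turn":0.5},{"claw":50,"slide":[-0.006,0.121,-0.0025],"turn":0.5},{"claw":0,"slide":[-0.006,0.121,-0.0025],"turn":0.5},{"claw":0,"slide":[-0.006,0.121,-0.0025],"turn":0.5},{"claw":0,"slide":[-0.006,0.121,-0.0025],"turn":0.5},{"claw":0,"slide":[-0.006,0.121,-0.0025],"turn":0.5},{"claw":0,"slide":[-0.006,0.121,-0.0025],"turn":0.5}]' 50; python3 - <<'E'
from h import *
T=toolpose(); c=env.read_camera('wrist');s=env.sense(); print(s['ft_force'],s['wrist_torque'],s['opening'])
cv2.imwrite('pics/w9.png',cv2.resize(c['frame'],(768,576),interpolation=cv2.INTER_CUBIC)[:,:,::-1])
p=T[:3,3]; d=np.array([np.cos(np.radians(13.3)),np.sin(np.radians(13.3)),0]); go(p-.018*d,-76.5)
E
```

```text
time: 19.58
ee_pos: [0.5246, -0.3198, 0.0376]
ee_rot: [-0.088, 0.078, -0.699, 0.705]
ft_force: [0.1, -6.7, -14.2]
opening: 0.293
[  0.79224948  -5.97859757 -13.16547529] [-1.0317717  -0.08696068 -0.05173693] 0.2876746616442216
at [ 0.5247 -0.3198  0.0376] phi -76.5 slide [ 0.018  -0.0002 -0.0001] dist 0.018 turn -0.014634343796004146 tilt [-0.7   0.58]
```

View pics/w9.png

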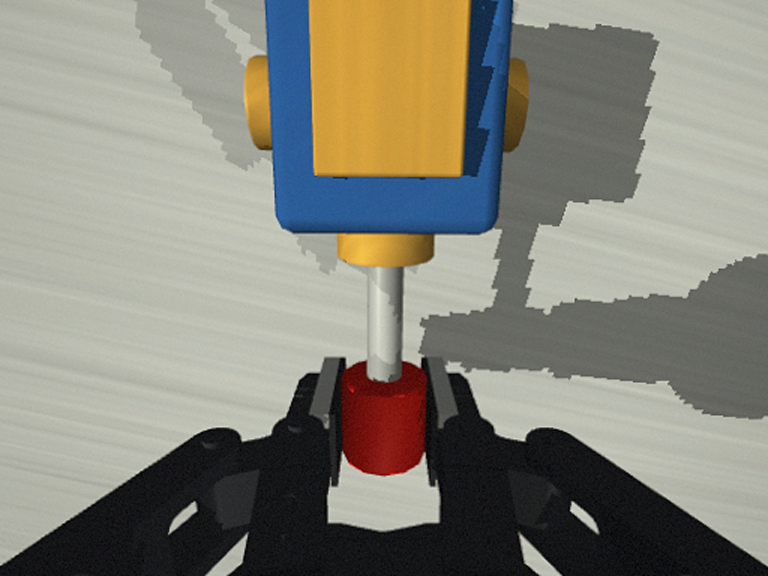

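```bash
python3 -m creep '[{"claw":0,"slide":[0.003,0,0],"turn":0},{"claw":0,"slide":[0.006,0,0],"turn":0},{"claw":0,"slide":[0.009,0,0],"turn":0},{"claw":0,"slide":[0.012,0,0],"turn":0},{"claw":0,"slide":[0.015,0,0],"turn":0},{"claw":0,"slide":[0.018,0,0],"turn":0},{"claw":0,"slide":[0.018,0,0],"turn":0},{"claw":0,"slide":[0.018,0,0],"turn":0},{"claw":0,"slide":[0.018,0,0],"turn":0}]'; python3 - <<'E'
from h import *
s=env.sense(); print(s['ft_force'],s['wrist_torque'],s['opening'])
c=env.read_camera('wrist')
cv2.imwrite('pics/w10.png',cv2.resize(c['frame'],(768,576),interpolation=cv2.INTER_CUBIC)[:,:,::-1])
d=np.array([np.cos(np.radians(13.3)),np.sin(np.radians(13.3)),0]); print((np.array([.5247,-.3198,.0376])-s['ee_pos'])@d)
E
```

```text
time: 20.38
ee_pos: [0.5068, -0.324, 0.0377]
ee_rot: [-0.088, 0.079, -0.699, 0.705]
ft_force: [0.7, -1.5, -14.8]
opening: 0.29
[  0.65802601  -1.52769815 -14.82126068] [-0.25237566  0.05056622  0.07718108] 0.28959601335266316
0.018366179006673145
```

View pics/w10.png

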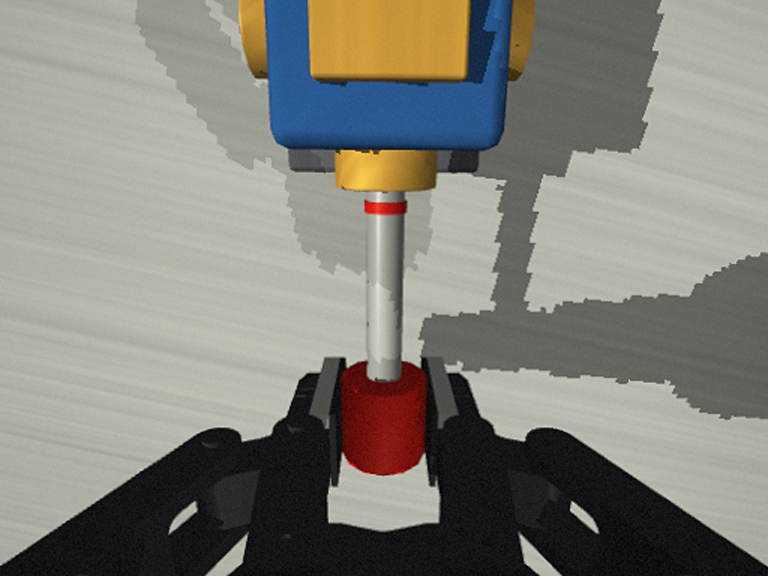

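```bash
python3 -m creep '[{"claw":60,"slide":[0,0,0],"turn":0},{"claw":60,"slide":[0,0,0],"turn":0},{"claw":60,"slide":[0,0,0],"turn":0},{"claw":60,"slide":[0,-0.02,0],"turn":0},{"claw":60,"slide":[0,-0.05,0],"turn":0},{"claw":60,"slide":[0,-0.085,0],"turn":0},{"claw":60,"slide":[0,-0.12,0],"turn":0},{"claw":60,"slide":[0,-0.14,0],"turn":0},{"claw":60,"slide":[0,-0.14,0],"turn":0},{"claw":60,"slide":[0,-0.14,0],"turn":0},{"claw":60,"slide":[0,-0.14,0],"turn":0}]'; python3 - <<'E'
from h import *
s=env.sense(); print(s['ft_force'],s['opening'])
T=toolpose(); c=env.read_camera('wrist')
f=c['frame']
cv2.imwrite('pics/w11.png',cv2.resize(f,(768,576),interpolation=cv2.INTER_CUBIC)[:,:,::-1])
c=env.read_camera('top'); cv2.imwrite('pics/t11.png',cv2.resize(c['frame'][130:220,200:400],None,fx=4,fy=4,interpolation=cv2.INTER_CUBIC)[:,:,::-1])
c=env.read_camera('scene'); cv2.imwrite('pics/s11.png',c['frame'][:,:,::-1])
E
```

```text
time: 21.35
ee_pos: [0.5049, -0.3229, 0.1777]
ee_rot: [-0.088, 0.078, -0.699, 0.705]
ft_force: [-1.5, -0.3, -0.2]
opening: 0.597
[-1.51155999 -0.32752952 -0.21380837] 0.5968229771423037
```

View pics/w11.png

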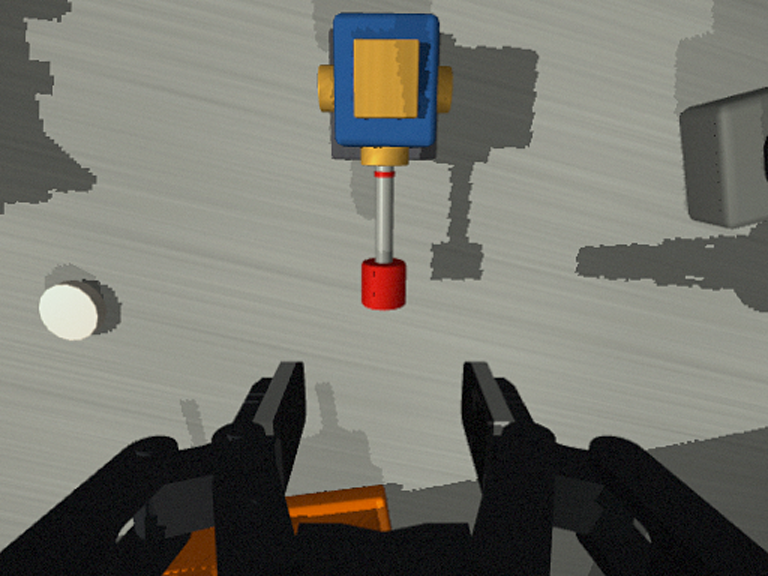

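View pics/t11.png

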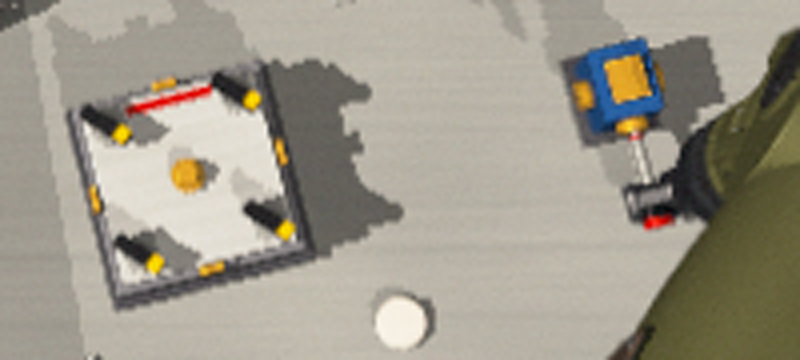

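View pics/s11.png

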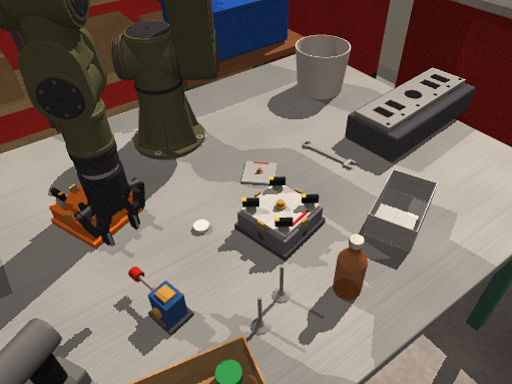

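```bash
python3 -c "
from h import *
print(env.close_job())"
```

```text
the job is handed in; nothing more can be done
None
```

The job is done and handed in at about 21.5 s of the 72 s allowed; the hand-in call reports no verdict.

- **Half-way:** I turned screws b and d to about 1.2 rad each, reading the angle from the gripped bar. Screws a and c were still at about 1.05 and 1.36 rad.
- **Home:** I then ran them home in the order d, b, a, c. Each ended at about 2.4 rad with 0.6 to 0.8 N m against the hard stop.
- **Rod:** I pulled the red rod 18.4 mm, the force along it fell to about zero, and I let go. It stayed there after release, with its red ring showing.

**Last checks:**
- **Screws and cover:** all four bars lie parallel in the home direction and the cover looks flat. I judged flatness by eye and from the stops, not by a measured height.
- **Bench:** nothing else looks moved, and the gripper was about 14 cm above the knob, touching nothing.
- **Disagreements:**
  - The top camera placed the block about 5 mm off the wrist camera in y. I used the wrist camera, and the grasps bore it out.
  - The first picture gave screw a as 0.94 rad, below its stated range; a closer look gave 1.05 rad.
  - The tool tilted by up to about 1° towards the end, with no visible effect.

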